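# Tare the weighing bowl and add a cable gland

### The job

Weigh out the first gland: seat the empty weighing bowl fully home in the locating ring of the scale's platter and let go, without leaning hard on the platter. Then press the tare key (the wide one at the right-hand end) gently all the way down, keep it down for about a second with only the empty bowl on the scale, and release it; after that put the large cable gland into the bowl, leaving the bowl seated, the other keys unpressed and everything else on the bench where it is.

Things in the scene. Friction and masses are not known exactly. Their poses are not given: they have to be found in the camera images.
- scale: Light-grey bench counting scale, 280 deep (x) x 240 wide (y), fixed; origin at the centre of its underside on the bench, z up, +x to its back. Its front panel (90 mm deep, face tilted 0.25 rad to -x) has a display at +y and three keys in a row along y. Behind it lies a flat steel platter, 170 (x) x 216 (y), top 80 mm above the bench, over a housing 62 mm high.
- platter_nominal (a point): Nominal centre of the platter's top, (45, 0, 80) mm in the scale's frame, same axes. A raised round ring stands on the platter's middle: inner diameter 50, outer 62, 6 mm high, sharp-edged. The lift-off platter was screwed down with some play: the ring's true centre is up to 7 mm off this point in scale x and in scale y (not reported); it gives downwards, not sideways.
- platter (a joint): How far the platter has sunk under load, m: 0 unloaded, about 1 mm for each 5 N (the first 1 N does nothing), overload stop at 4 mm. More than 3 mm (about 16 N) overloads the load cell.
- key_tare (a joint): Tare key travel along the panel's normal, m: 0 up, 0.005 at the bottom stop; it acts from 0.0032 down. Spring: 2 N to start, 5.2 N at 0.0032, 7 N at the bottom, then hard; springs back. More than 20 N on it harms it.
- tare_top (a point): Middle of the top face of the tare key (26 mm up the slope x 36 mm along y, standing 8 mm proud of the panel); z is the outward normal of the panel. It is the wide key at the right-hand (-y) end of the row, 58 mm above the bench; the next key's middle is 45 mm to +y. It moves with the key.
- key_unit (a joint): Travel of the middle key (26 x 24 mm), m: 0 up, 0.005 down; leave it alone.
- key_power (a joint): Travel of the key next to the display (26 x 24 mm, 38 mm to +y of the middle key), m: 0 up, 0.005 down; leave it alone.
- bowl: Empty round aluminium bowl, upright, 40 mm tall, 160 g; origin: centre of its underside, z up. Foot diameter 47, 9 high; straight wall of diameter 66 from 15 mm up to the rim; wall 3, inner floor 12 above the underside, inner diameter 60. The foot drops into the ring with 1.5 mm to spare all round; seated, its underside is 80 mm above the bench and level, else it perches 6 mm high or askew.
- gland: The large grey plastic cable gland, standing on its threaded end, 54 mm tall, 45 g; origin at the centre of its underside, z up along its axis. Thread diameter 25 up to 13 mm, then body and cap nut of diameter 30 from 13 to 43 mm, then a neck of diameter 19.
- gland_mid (a point): Point on the large gland's axis at half its height, 27 mm above its underside.
- small_gland: Bystander: a smaller gland of the same look, 39 mm tall, largest diameter 22, standing on the bench; origin at the centre of its underside.
- locknut: Bystander: a grey plastic locknut, ring of diameter 38, 7 mm high, lying flat; origin at the centre of its underside.
- tape: Bystander: a roll of brown tape, diameter 96, 24 mm high, lying flat; origin at the centre of its underside.
- spanner: Bystander: a steel spanner 170 mm long, lying flat.
- grease_jar: Bystander: a white jar with a lid, diameter 60, 60 mm tall; origin at the centre of its underside.
- caliper_case: Bystander: a flat black case, 70 x 200 x 22 mm; origin at the centre of its underside.
Things that resemble listed ones, but are neither listed nor needed, are in the scene too. There is more than one size of the bowl; the job needs the largest.

How it is judged:
By the outcome, as a careful person would: the job done as asked, in the order asked, and still so for the second after the job is handed in, with the robot touching nothing.
It also fails if it takes over 72 s, if anything falls off the work surface, if the arm or the gripper's body presses on something with over 40 N, if the wrist force passes 120 N, or if a joint passes its speed limit or range.

### The arm

A 6-joint arm with a two-finger parallel gripper is mounted at the origin on the work surface. World frame = base frame: x ahead of the robot, y to its left, z up, the work surface at z = 0. Lengths are in m, angles in rad, forces in N, time in s.
With the tool pointing down it reaches from about 0.3 to 0.95 m from the base axis. Payload 3.1 kg.
Tool frame: the origin (TCP) lies midway between the tips of the shut fingers; the grasp point (between the pads) lies robot.grip_point_offset behind it (robot.grip_point_offset is the distance from the TCP to the grasp point, in m); x points along the fingers, z is the direction in which the jaws open and shut, and the axes are right-handed (so a half turn about x gives the same grasp; the last joint's range is limited). The gripper opens to 85 mm and grips with 20 to 120 N. Pads are 22 mm wide; open, the fingers measure 114 mm over their backs; the gripper's body (76 mm by 85 mm) begins 54 mm behind the grasp point. The pads swing forward as they close: fully open they stand 13 mm farther back than shut.
Start: joints at [1.037, 0.308, 1.634, -0, 1.2, -0.07], TCP at [0.28, 0.559, 0.231] pointing down, gripper open.
Joint ranges: [-3.06, 3.06], [-0.79, 1.96], [0.05, 2.63], [-1.19, 4.34], [0.05, 2.64], [-2.94, 2.94]. Speed limits (rad/s): [2.79, 2.79, 3.14, 3.14, 3.14, 3.14].

### API

Orientations are given as a unit quaternion [x, y, z, w].
In Python, from plant import robot, get_image, sign_off gives the robot as it stands. The module is installed in compiled form; this text tells all that it offers.
- The arm moves only by the tool move_arm, never from a script. Its argument "steps" is a list of rows, each a list of 2 entries, a list of its own where there are three numbers: the shift along the tool's x, y, z in m, then the turn about the tool's x in rad. In form: [[[dx, dy, dz], spin], ...]. A call has 1 to 12 rows; each row shifts and turns the commanded pose from where the row before left it, along the tool's axes as they then stand; what a row does not reach is not made up. A row lasts 1/12 s, in which the tool goes at most 41.7 mm and 7.16 degrees, less where a joint would pass 70% of its speed; a pose out of reach is approached as far as the arm can. A call with a gripper value outside its range is refused whole. "jaw" is the closure, from 0 (fully open) to 1 (shut), set as the call begins (left out, the last holds). The fingers move at their own pace and stop on an object; "grip_force" is the grip in N (left out, the last holds). Time passes only in rows, so rows that do not move let the fingers close. It gives the time, the measured TCP pose, the force and the opening at its end, in the units of the state.
- robot.get_state(): the state, without advancing time (a new reading comes with each control period).
- get_image(name): name is "scene" or "top" or "wrist"; returns a dict with "pixels" (400x640x3 uint8, red, green, blue), "fx", "fy", "cx", "cy" (pixels), "D" ([k1, k2, p1, p2, k3] as OpenCV has them; the pictures are not rectified), "camera_from_world" (4x4, takes a point from world to camera coordinates). Camera axes: x right, y up, looking along -z (the intrinsics and any distortion apply to the point x, -y, -z); pixel columns grow to the right and rows downward; lengths in m; the calibration is good to about 2 mm. A picture is of the moment at which its call begins. There is no depth.
- sign_off(): hands the job in, once; it reports no verdict.
The state is a dict: "time": time; "joint_pos": joint angles; "qd": joint speeds; "joint_torque": joint torques, N m; "position": TCP position; "tcp_rot": TCP orientation; "force": force on the tool from outside, world axes, zero at the start; "moment": the same for the moment, N m; "finger_gap": finger opening in m.
Only numpy, scipy, OpenCV 4.12 (cv2) and the standard library are available. Lean on these libraries where they do the work, as an engineer would, in place of code of your own. Each camera call takes 0.05 s, during which the arm holds its last target.

## Working session

There is one attempt and no reset: what is moved stays moved. The work goes in short steps, Python scripts to look and compute and a tool call to move; the robot and the scene stay as the last step left them, time stands still between calls to the robot, and variables do not carry over. Pictures are saved under pics/ and viewed, and the job is handed in when it is done.

Besides the shell and the picture viewer there is one more tool, called after "Call:" in YAML: its name, and indented under it one key for each argument. move_arm: Moves the arm, as the interface text tells. Its arguments: {"type":"object","properties":{"steps":{"type":"array"},"jaw":{"type":"number"},"grip_force":{"type":"number"}},"required":["steps"]}

```bash
ls; mkdir -p pics; cat > h.py <<'E'
import numpy as np, cv2
from plant import robot, get_image, sign_off
def grab(n,tag):
    im=get_image(n); cv2.imwrite(f'pics/{tag}.png',im['pixels'][:,:,::-1]); np.savez(f'pics/{tag}.npz',**{k:np.array(v) for k,v in im.items()}); return im
def load(tag): return np.load(f'pics/{tag}.npz')
def K(im): return np.array([[im['fx'],0,im['cx']],[0,im['fy'],im['cy']],[0,0,1.]],float)
F=np.diag([1,-1,-1.])
def proj(im,P):
    T=np.array(im['camera_from_world']); P=np.atleast_2d(P)
    c=(P@T[:3,:3].T+T[:3,3])@F
    return cv2.projectPoints(c.reshape(-1,1,3),np.zeros(3),np.zeros(3),K(im),np.array(im['D'],float))[0].reshape(-1,2)
def unproj(im,px,z):
    T=np.array(im['camera_from_world']); px=np.array(px,float).reshape(-1,1,2)
    n=cv2.undistortPoints(px,K(im),np.array(im['D'],float)).reshape(-1,2)
    d=(np.c_[n,np.ones(len(n))]@F)@T[:3,:3]; o=-T[:3,:3].T@T[:3,3]
    return o+d*((np.asarray(z)-o[2])/d[:,2])[:,None]
def crop(tag,u0,v0,u1,v1,s,out):
    i=cv2.imread(f'pics/{tag}.png')[v0:v1,u0:u1]; cv2.imwrite(f'pics/{out}.png',cv2.resize(i,None,fx=s,fy=s,interpolation=cv2.INTER_CUBIC))
E
python3 - <<'E'
from h import *
for n in ['scene','top','wrist']:
    im=grab(n,n+'0'); T=im['camera_from_world']; print(n,im['fx'],im['D'],-T[:3,:3].T@T[:3,3])
print(robot.get_state(), robot.grip_point_offset)
E
```

```text
pics
scene 487.31128580989497 [-0.10829529  0.          0.          0.          0.        ] [ 1.36994894 -0.79973216  1.05762988]
top 416.9099794137052 [-0.00171602  0.          0.          0.          0.        ] [0.42063558 0.00686828 1.49857519]
wrist 326.2303380980938 [0.00670957 0.         0.         0.         0.        ] [0.20339973 0.59677005 0.37197486]
{'time': 0.15, 'joint_pos': array([ 1.03729123e+00,  3.08832827e-01,  1.63488400e+00, -3.09609239e-05,
        1.19974831e+00, -6.96729209e-02]), 'qd': array([-6.20409852e-05, -3.72163707e-03, -2.97117745e-03,  1.62824204e-03,
        1.14841518e-03, -6.34216484e-04]), 'joint_torque': array([ 5.06612159e-04, -4.15802157e+01, -2.77147043e+01, -1.89879752e-04,
        6.00307321e-03,  1.14088536e-05]), 'position': array([0.2792935 , 0.55838834, 0.23029842]), 'tcp_rot': array([-0.37201271,  0.6021142 ,  0.37137877,  0.60095161]), 'force': array([ 0.56203213, -0.50367225,  0.24224393]), 'moment': array([-0.0146654 ,  0.08963604, -0.00136507]), 'finger_gap': 0.08545476529167993} 0.0187
```

View pics/scene0.png

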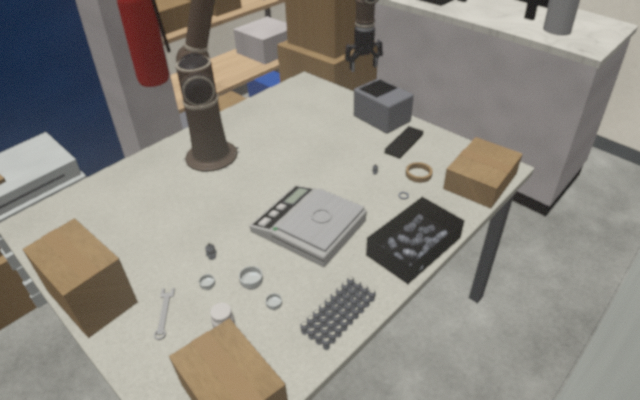

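View pics/top0.png

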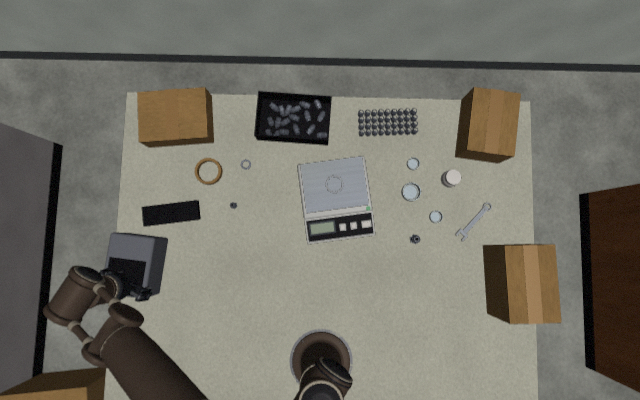

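View pics/wrist0.png

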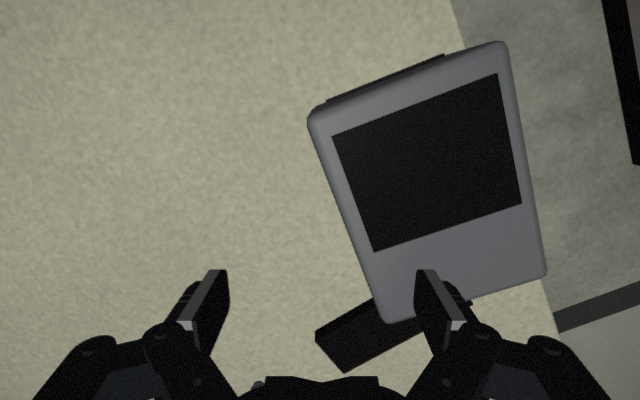

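The top view shows three bowls, at (411,191), (413,163) and (435,216). The widest is (411,191). There are two standing glands, at (415,239), larger, and (233,205), smaller, plus loose ones in the tray around (293,118) and a block of parts at (388,122). I'll check these in close crops.

```bash
python3 - <<'E'
from h import *
crop('top0',290,145,450,255,5,'c1'); crop('scene0',190,170,390,310,4,'c2')
E
```

```text
(no output)
```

View pics/c1.png

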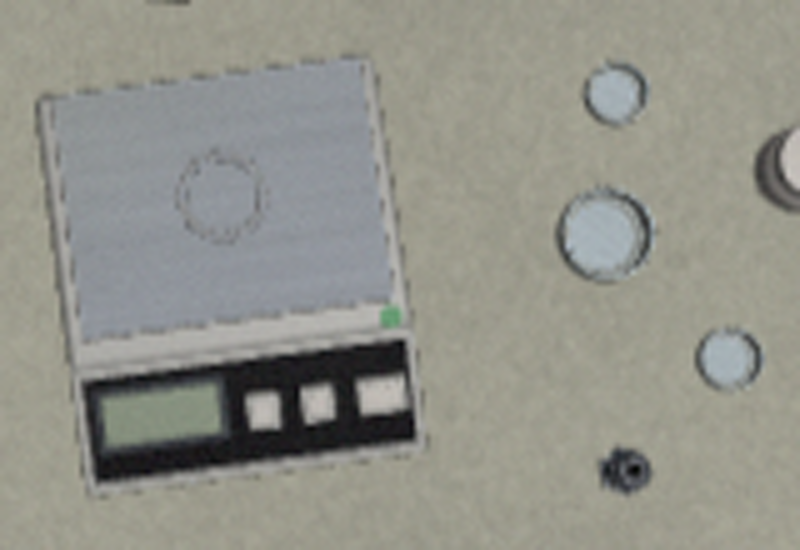

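View pics/c2.png

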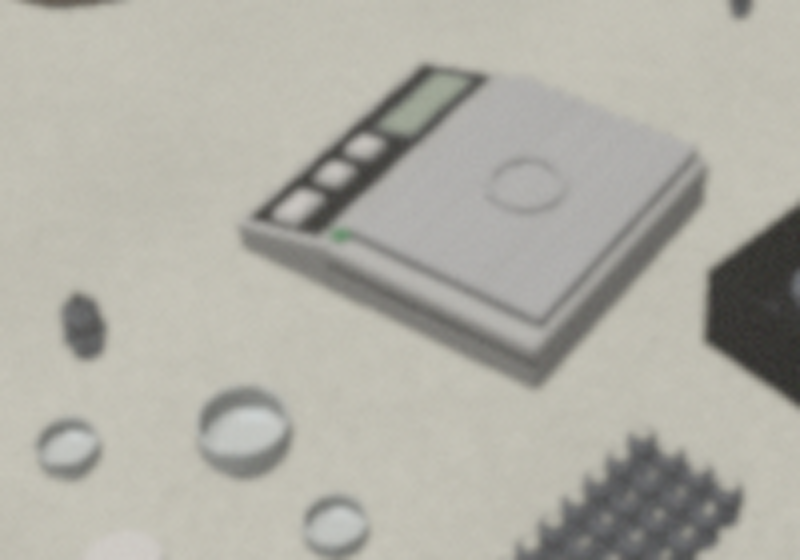

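```bash
python3 - <<'E'
from h import *
im=load('top0')
def p(u,v,z): return unproj(im,[(290+u/5-.4,145+v/5-.4)],z)[0].round(4)
print('ring',p(222,197,.086)); print('bowl',p(605,234,.04),'edges',p(558,234,.04),p(652,234,.04)); print('small bowls',p(615,93,.03),p(729,359,.03))
print('gland',p(632,468,.054), 'tare',p(382,394,.058),'unit',p(318,403,.058))
print('scale corners', [p(*c,.062) for c in [(38,98),(370,56)]], [p(*c,.045) for c in [(92,492),(424,447)]])
print('platter corners',[p(*c,.08) for c in [(50,98),(366,60),(394,302),(82,340)]])
s=load('scene0')
def q(u,v,z): return unproj(s,[(190+u/4-.4,170+v/4-.4)],z)[0].round(4)
print('scene ring',q(526,186,.086),'bowl',q(245,430,.04),'tare',q(297,207,.058),'glandtop',q(78,300,.054))
print('other', unproj(im,[(233,205),(452,177),(135,262)],[.039,.06,.1]).round(3))
st=robot.get_state()
from scipy.spatial.transform import Rotation as R
print(R.from_quat(st['tcp_rot']).as_matrix().round(3))
E
```

```text
ring [ 0.6089 -0.03    0.086 ]
bowl [ 0.5957 -0.3009  0.04  ] edges [ 0.5949 -0.268   0.04  ] [ 0.5966 -0.3339  0.04  ]
small bowls [ 0.6983 -0.3097  0.03  ] [ 0.5107 -0.3905  0.03  ]
gland [ 0.4324 -0.3172  0.054 ] tare [ 0.4785 -0.1441  0.058 ] unit [ 0.4712 -0.1002  0.058 ]
scale corners [array([0.6785, 0.0995, 0.062 ]), array([ 0.7141, -0.1318,  0.062 ])] [array([0.4059, 0.0542, 0.045 ]), array([ 0.4431, -0.1752,  0.045 ])]
platter corners [array([0.6754, 0.09  , 0.08  ]), array([ 0.7076, -0.1273,  0.08  ]), array([ 0.5405, -0.1491,  0.08  ]), array([0.509 , 0.0629, 0.08  ])]
scene ring [ 0.6145 -0.0361  0.086 ] bowl [ 0.6066 -0.3103  0.04  ] tare [ 0.4796 -0.1475  0.058 ] glandtop [ 0.4316 -0.3192  0.054 ]
other [[ 0.531  0.322  0.039]
 [ 0.647 -0.44   0.06 ]
 [ 0.328  0.627  0.1  ]]
[[-0.001 -0.894  0.447]
 [-0.002  0.447  0.894]
 [-1.     0.    -0.002]]
```

Call:
move_arm:
  steps:
    - [[-0.015,0,0],-0.122]
    - [[-0.015,0,0],-0.122]
    - [[-0.015,0,0],-0.122]
    - [[-0.015,0,0],-0.122]
    - [[-0.01,0,0],-0.122]
    - [[0,-0.017,-0.0375],0]
    - [[0,-0.017,-0.0375],0]
    - [[0,-0.017,-0.0375],0]
    - [[0,-0.017,-0.0375],0]
    - [[0,-0.017,-0.0375],0]
    - [[0,-0.017,-0.0375],0]
    - [[0,-0.017,-0.0375],0]
  jaw: 0

```text
time: 1.15
position: [0.436, 0.3147, 0.301]
tcp_rot: [-0.535, 0.462, 0.535, 0.462]
force: [1.1, 0.5, 0.8]
finger_gap: 0.0853
```

Call:
move_arm:
  steps:
    - [[0,-0.017,-0.0375],0]
    - [[0,-0.017,-0.0375],0]
    - [[0,-0.017,-0.0375],0]
    - [[0,-0.017,-0.0375],0]
    - [[0,-0.017,-0.0375],0]
    - [[0,-0.017,-0.0375],0]
    - [[0,-0.017,-0.0375],0]
    - [[0,-0.017,-0.0375],0]
    - [[0,-0.017,-0.0375],0]
    - [[0,-0.017,-0.0375],0]
    - [[0,0,0],0]
    - [[0,0,0],0]

```text
time: 2.15
position: [0.6588, -0.0319, 0.2999]
tcp_rot: [-0.534, 0.464, 0.535, 0.463]
force: [0.4, 0.9, 0.3]
finger_gap: 0.0854
```

```bash
python3 - <<'E'
from h import *
im=grab('wrist','w1'); T=im['camera_from_world']; print(-T[:3,:3].T@T[:3,3], T[:3,:3].round(3)); s=robot.get_state(); print(s['position'],s['joint_pos'],s['force'])
print(proj(im,[[.609,-.03,.086],[.4785,-.1441,.058]]))
E
```

```text
[ 0.57493445 -0.04369652  0.44193217] [[-0.143  0.99  -0.001]
 [-0.935 -0.135 -0.327]
 [-0.324 -0.046  0.945]]
[ 0.65810224 -0.03034185  0.30018334] [-1.12451822e-01  3.23518949e-01  1.47362390e+00  6.42343114e-04
  1.34657050e+00 -1.82765119e+00] [ 0.40929854  0.75256415 -0.94464407]
[[329.63479672 126.56354645]
 [235.76361151 -25.51219148]]
```

View pics/w1.png

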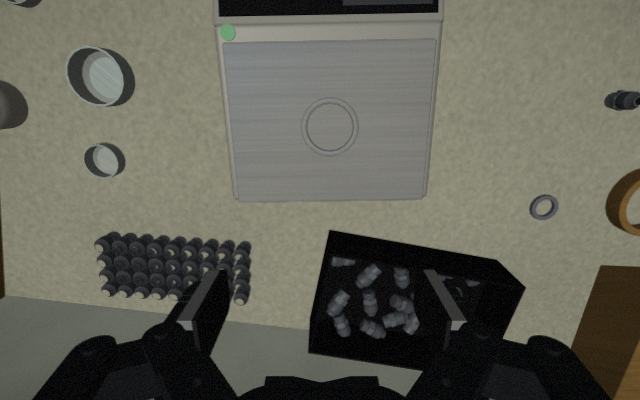

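The wrist view shows the ring at about (330,127), the large bowl rim at (100,76), a small bowl at (104,160) and the tape at the right edge. I'll refine the ring position.

```bash
python3 - <<'E'
from h import *
im=load('w1'); crop('w1',290,85,370,165,8,'c3')
g=cv2.cvtColor(im['pixels'],cv2.COLOR_RGB2GRAY).astype(np.float32); g=cv2.GaussianBlur(g,(0,0),.8)
from scipy.optimize import minimize
a=np.linspace(0,2*np.pi,180,endpoint=False)
def dark(c,r,z):
    p=proj(im,np.c_[c[0]+r*np.cos(a),c[1]+r*np.sin(a),np.full(180,z)]).astype(np.float32)
    return cv2.remap(g,p[:,0].reshape(-1,1),p[:,1].reshape(-1,1),cv2.INTER_LINEAR).mean()
for r,z in [(.025,.086),(.031,.086),(.031,.08),(.025,.083)]:
    f=lambda c:dark(c,r,z)
    b=min(((f((x,y)),x,y) for x in np.arange(.598,.62,.001) for y in np.arange(-.042,-.018,.001)))
    o=minimize(f,b[1:],method='Nelder-Mead'); print(r,z,o.x.round(4),o.fun)
# bowl rim
print(unproj(im,[(100,76)],.04))
E
```

```text
0.025 0.086 [ 0.6094 -0.0302] 109.50414276123047
0.031 0.086 [ 0.6099 -0.0304] 118.57334899902344
0.031 0.08 [ 0.6103 -0.03  ] 117.29386901855469
0.025 0.083 [ 0.6098 -0.0301] 109.251953125
[[ 0.59526439 -0.29682556  0.04      ]]
```

View pics/c3.png

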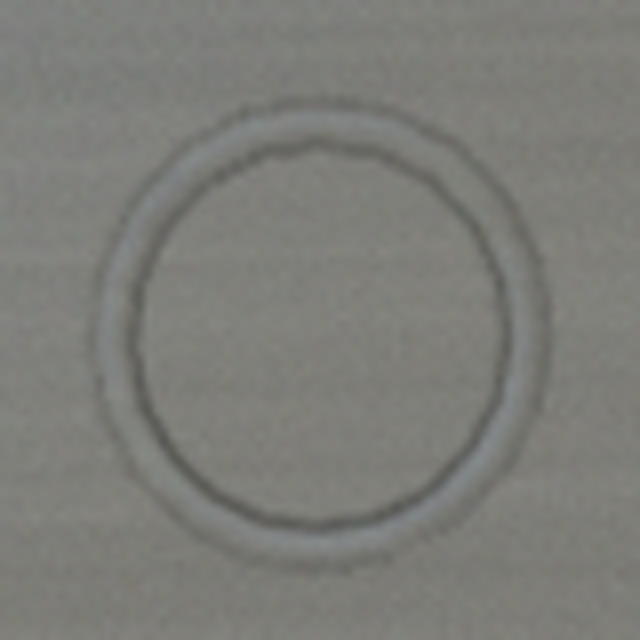

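Call:
move_arm:
  steps:
    - [[0.0058,0.0066,-0.0331],0]
    - [[0.0058,0.0066,-0.0331],0]
    - [[0.0058,0.0066,-0.0331],0]
    - [[0.0058,0.0066,-0.0331],0]
    - [[0.0058,0.0066,-0.0331],0]
    - [[0.0058,0.0066,-0.0331],0]
    - [[0.0058,0.0066,-0.0331],0]
    - [[0.0058,0.0066,-0.0331],0]
    - [[0,0,0],0]
    - [[0,0,0],0]

```text
time: 3.03
position: [0.6439, -0.2991, 0.254]
tcp_rot: [-0.534, 0.462, 0.536, 0.463]
force: [-1.0, 0.6, 0.1]
finger_gap: 0.0851
```

```bash
python3 - <<'E'
from h import *
from scipy.spatial.transform import Rotation as R
im=grab('wrist','w2'); s=robot.get_state(); print(s['position'],s['joint_pos'],s['force'],R.from_quat(s['tcp_rot']).as_matrix().round(4))
print(proj(im,[[.596,-.3,.04]]))
E
```

```text
[ 0.64443401 -0.29789362  0.25453845] [-4.94794432e-01  4.54165493e-01  1.38645535e+00  1.12380298e-03
  1.30244015e+00 -2.21226672e+00] [-0.556374    0.28906473  0.33683987] [[-8.000e-04 -9.893e-01 -1.459e-01]
 [ 1.700e-03 -1.459e-01  9.893e-01]
 [-1.000e+00  5.000e-04  1.700e-03]]
[[326.6089874 127.862401 ]]
```

View pics/w2.png

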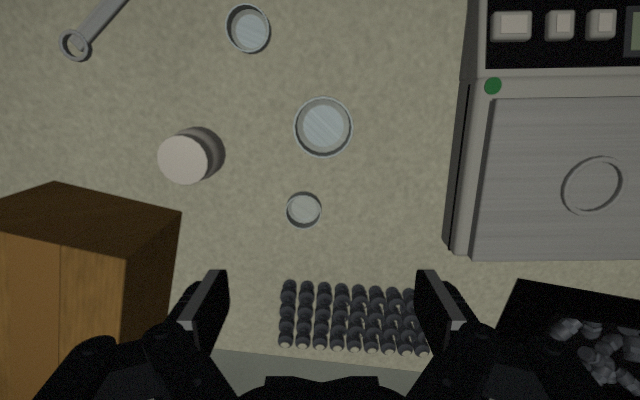

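```bash
cat >> h.py <<'E'
def circfit(im,c0,z,r0=.031,rad=(.8,1.25),n=180,sgn=0):
    """radial gradient edge -> least squares circle in world plane z"""
    from scipy.optimize import least_squares
    g=cv2.GaussianBlur(cv2.cvtColor(im['pixels'],cv2.COLOR_RGB2GRAY),(0,0),.8).astype(np.float32)
    a=np.linspace(0,2*np.pi,n,endpoint=False); c=np.array(c0,float); rr=np.linspace(r0*rad[0],r0*rad[1],60)
    for it in range(4):
        pts=[]
        for t in a:
            P=np.c_[c[0]+rr*np.cos(t),c[1]+rr*np.sin(t),np.full(60,z)]
            p=proj(im,P).astype(np.float32)
            v=cv2.remap(g,p[:,0].reshape(-1,1),p[:,1].reshape(-1,1),cv2.INTER_LINEAR).ravel()
            d=np.gradient(v); k=np.argmax(d*sgn if sgn else abs(d)); pts.append(P[k,:2])
        pts=np.array(pts)
        o=least_squares(lambda q:np.hypot(*(pts-q[:2]).T)-q[2],[*c,r0],loss='soft_l1',f_scale=.0005); c=o.x[:2]
    return o.x, np.median(abs(o.fun))
E
python3 - <<'E'
from h import *
im=load('w2'); crop('w2',280,80,370,170,7,'c4')
for s in (1,-1):
  for r in (.030,.033): print(s,r,circfit(im,(.597,-.2995),.04,r,(.88,1.12),sgn=s))
im=load('w1')
for s in (1,-1):
  for r in (.025,.031): print(s,r,circfit(im,(.6097,-.0302),.086,r,(.88,1.12),sgn=s))
E
```

```text
1 0.03 (array([ 0.59642531, -0.30410647,  0.02992445]), np.float64(0.00017912133233435705))
1 0.033 (array([ 0.59639244, -0.30416459,  0.029901  ]), np.float64(0.00019502954711326202))
-1 0.03 (array([ 0.59312543, -0.30358145,  0.02896007]), np.float64(0.0007135944219440679))
-1 0.033 (array([ 0.59556852, -0.30146321,  0.03035776]), np.float64(0.0008024622909505157))
1 0.025 (array([ 0.60951597, -0.03030245,  0.02595342]), np.float64(0.00017813677507160473))
1 0.031 (array([ 0.61079219, -0.02732587,  0.02885657]), np.float64(0.0007196683776086923))
-1 0.025 (array([ 0.6094903 , -0.03018427,  0.02357299]), np.float64(0.00016092294460902552))
-1 0.031 (array([ 0.60936806, -0.03042774,  0.02894066]), np.float64(0.00021130094920140258))
```

View pics/c4.png

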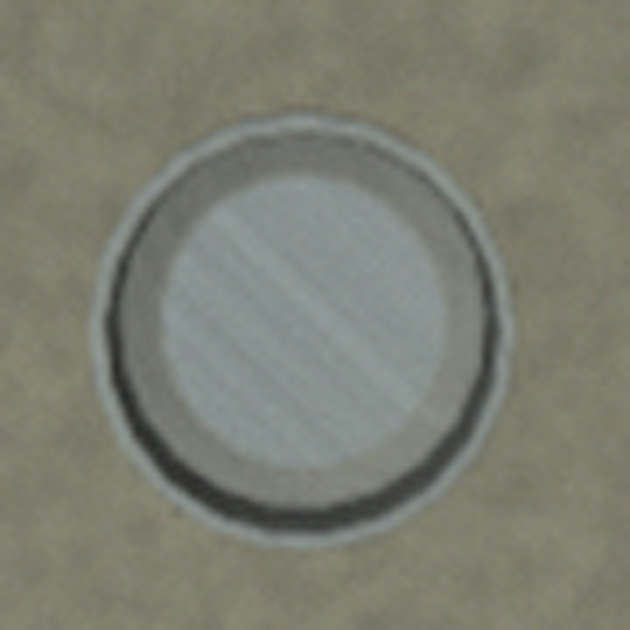

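Call:
move_arm:
  steps:
    - [[0,0.024,0.0007],0]
    - [[0,0.024,0.0008],0]
    - [[0.04,0,0],0]
    - [[0.04,0,0],0]
    - [[0.04,0,0],0]
    - [[0.04,0,0],0]
    - [[0.03,0,0],0]
    - [[0.01,0,0],0]
    - [[0,0,0],0]
    - [[0,0,0],0]

```text
time: 3.92
position: [0.5981, -0.3037, 0.056]
tcp_rot: [0.536, -0.462, -0.535, -0.462]
force: [0.3, -0.5, 0.7]
finger_gap: 0.0852
```

```bash
python3 - <<'E'
from h import *
im=grab('wrist','w3'); s=robot.get_state(); print(s['position'],s['force'])
E
```

```text
[ 0.59928189 -0.30477277  0.05757802] [ 0.17065241 -0.4178756   0.71940158]
```

View pics/w3.png

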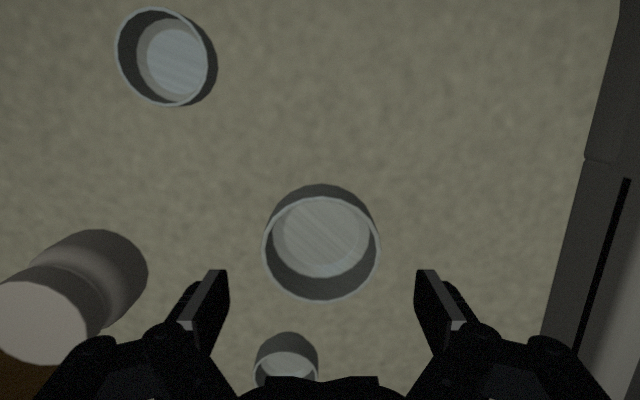

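Call:
move_arm:
  steps:
    - [[0.025,0.001,0],0]
    - [[0.02,0.001,0],0]
    - [[0.006,0,0],0]
    - [[0,0,0],0]
    - [[0,0,0],0]

```text
time: 4.38
position: [0.5965, -0.3058, 0.006]
tcp_rot: [0.536, -0.462, -0.534, -0.462]
force: [0.5, -0.2, 0.5]
finger_gap: 0.0856
```

Call:
move_arm:
  steps:
    - [[0,0,0],0]
    - [[0,0,0],0]
    - [[0,0,0],0]
    - [[0,0,0],0]
    - [[0,0,0],0]
    - [[0,0,0],0]
    - [[0,0,0],0]
    - [[0,0,0],0]
  jaw: 1
  grip_force: 30

```text
time: 5.05
position: [0.597, -0.3061, 0.0066]
tcp_rot: [0.537, -0.462, -0.534, -0.463]
force: [0.1, 1.2, 6.0]
finger_gap: 0.0654
```

Call:
move_arm:
  steps:
    - [[-0.005,0,0],0]
    - [[-0.015,0,0],0]
    - [[-0.03,0,0],0]
    - [[-0.04,0,0],0]
    - [[-0.03,0,0],0]
    - [[-0.01,0,0],0]
    - [[0,0,0],0]
    - [[0,0,0],0]

```text
time: 5.72
position: [0.5949, -0.305, 0.1343]
tcp_rot: [0.535, -0.462, -0.535, -0.462]
force: [-0.8, 1.2, -1.8]
finger_gap: 0.0656
```

```bash
python3 - <<'E'
from h import *
im=grab('wrist','w4'); s=robot.get_state(); print(s['position'],s['force'],s['finger_gap'])
E
```

```text
[ 0.59367919 -0.30429851  0.13225504] [-0.70712432  0.09178175 -1.764808  ] 0.06572179304221071
```

View pics/w4.png

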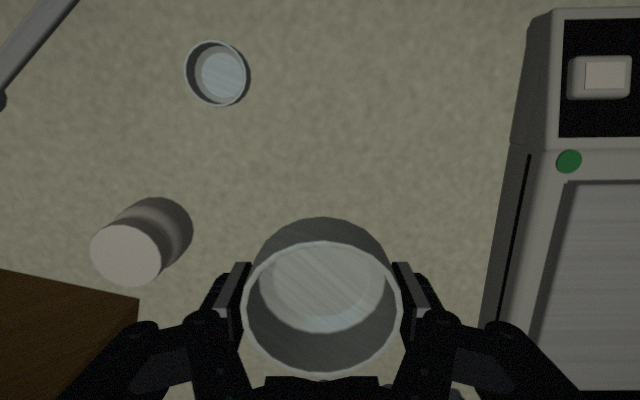

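```bash
python3 - <<'E'
from h import *
im=load('w4')
for z in (.163,.165,.167,.169,.172): 
  c=unproj(im,[(322,305)],z)[0][:2]
  for s in (1,-1): print(z,s,circfit(im,c,z,.030,(.85,1.15),sgn=s))
E
```

```text
0.163 1 (array([ 0.59706832, -0.30440761,  0.03118583]), np.float64(0.00020885197613160905))
0.163 -1 (array([ 0.59391198, -0.30369526,  0.0309561 ]), np.float64(0.0011957730283198142))
0.165 1 (array([ 0.59551026, -0.3046143 ,  0.03064415]), np.float64(0.0002177183706541016))
0.165 -1 (array([ 0.59605559, -0.30464467,  0.03304123]), np.float64(0.00018149252550239692))
0.167 1 (array([ 0.59395587, -0.30483808,  0.03012246]), np.float64(0.00020673338998192237))
0.167 -1 (array([ 0.59489282, -0.3048558 ,  0.0326933 ]), np.float64(0.0002555334279519747))
0.169 1 (array([ 0.59242767, -0.30507428,  0.02957963]), np.float64(0.0001922909473285328))
0.169 -1 (array([ 0.59361424, -0.30501012,  0.03227508]), np.float64(0.0003509650226180619))
0.172 1 (array([ 0.59002123, -0.30544126,  0.02883542]), np.float64(0.00017935228251558105))
0.172 -1 (array([ 0.59151599, -0.30531989,  0.03152182]), np.float64(0.00039711254209973297))
```

Call:
move_arm:
  steps:
    - [[0,-0.0067,0.0336],0]
    - [[0,-0.0067,0.0337],0]
    - [[0,-0.0067,0.0336],0]
    - [[0,-0.0067,0.0337],0]
    - [[0,-0.0067,0.0336],0]
    - [[0,-0.0067,0.0337],0]
    - [[0,-0.0067,0.0336],0]
    - [[0.01,-0.0067,0.0337],0]
    - [[0.01,0,0],0]
    - [[0,0,0],0]
    - [[0,0,0],0]

```text
time: 6.68
position: [0.6062, -0.0307, 0.1106]
tcp_rot: [-0.534, 0.463, 0.537, 0.46]
force: [-0.1, -0.5, -1.3]
finger_gap: 0.0658
```

```bash
python3 - <<'E'
from h import *
s=[robot.get_state() for _ in range(1)][0]; print(s['position'],s['force'],s['joint_pos'])
im=grab('wrist','w5'); im=grab('top','t5'); im=grab('scene','s5')
print(robot.get_state()['position'])
crop('t5',300,150,380,230,8,'c5'); crop('s5',290,180,360,250,8,'c6')
E
```

```text
[ 0.60621759 -0.03073994  0.11062795] [-0.05289986 -0.53557505 -1.25735452] [-1.22045299e-01  4.13994211e-01  1.75725076e+00 -7.94041691e-04
  9.76931374e-01 -1.83964281e+00]
[ 0.60870881 -0.03229892  0.11343308]
```

View pics/w5.png

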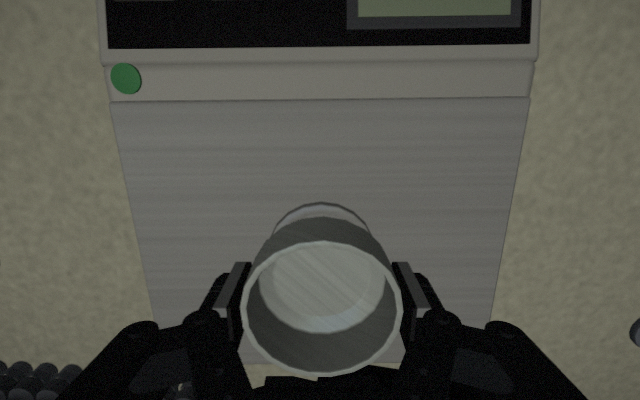

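View pics/c5.png

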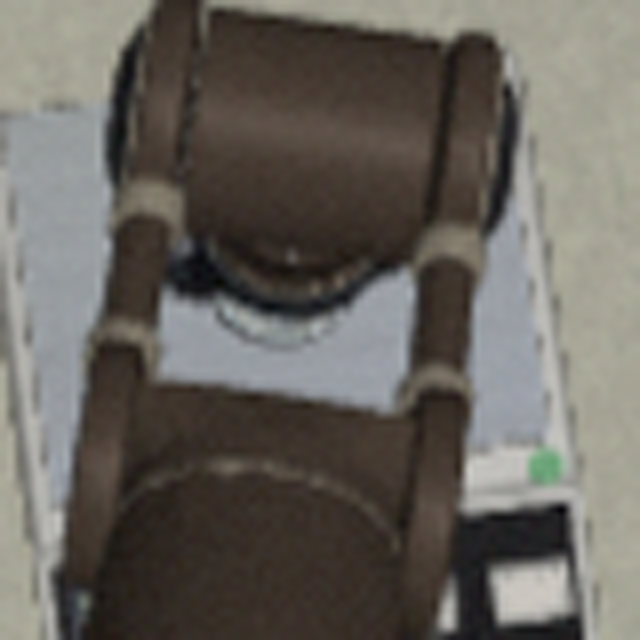

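View pics/c6.png

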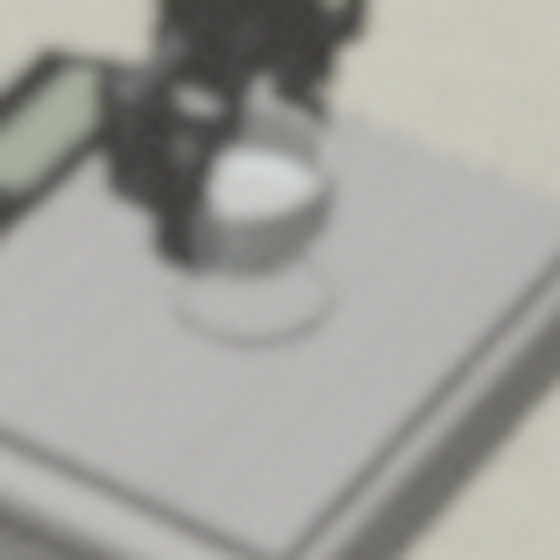

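```bash
python3 - <<'E'
from h import *
im=load('w5')
for z in (.140,.142,.144,.146,.148,.15): 
  c=unproj(im,[(322,305)],z)[0][:2]
  r=[circfit(im,c,z,.0305,(.85,1.15),sgn=s) for s in (1,-1)]
  print(z,[(x[0].round(4),round(x[1],5)) for x in r], ((r[0][0]+r[1][0])/2).round(4))
print(proj(im,[[.6095+r*np.cos(t+.147+np.pi),-.0303+r*np.sin(t+.147+np.pi),z] for r,z in [(.031,.08),(.031,.086),(.025,.086)] for t in (-.6,0,.6)]).round(1))
crop('w5',250,180,390,270,5,'c7')
E
```

```text
0.14 [(array([ 0.6081, -0.0302,  0.0309]), np.float64(0.0002)), (array([ 0.6087, -0.0302,  0.0334]), np.float64(0.00013))] [ 0.6084 -0.0302  0.0322]
0.142 [(array([ 0.6066, -0.0304,  0.0304]), np.float64(0.00018)), (array([ 0.6072, -0.0304,  0.0328]), np.float64(0.00021))] [ 0.6069 -0.0304  0.0316]
0.144 [(array([ 0.605 , -0.0307,  0.0299]), np.float64(0.00022)), (array([ 0.6057, -0.0307,  0.0323]), np.float64(0.00016))] [ 0.6054 -0.0307  0.0311]
0.146 [(array([ 0.6034, -0.0309,  0.0294]), np.float64(0.00022)), (array([ 0.6042, -0.0309,  0.0317]), np.float64(0.00019))] [ 0.6038 -0.0309  0.0306]
0.148 [(array([ 0.5973, -0.0318,  0.0319]), np.float64(0.0015)), (array([ 0.6027, -0.0311,  0.0311]), np.float64(0.0002))] [ 0.6    -0.0314  0.0315]
0.15 [(array([ 0.5958, -0.032 ,  0.0315]), np.float64(0.00152)), (array([ 0.6013, -0.0313,  0.0306]), np.float64(0.00016))] [ 0.5985 -0.0317  0.0311]
[[351.8 208.8]
 [320.8 199.6]
 [289.6 208.7]
 [352.8 212.5]
 [320.7 203. ]
 [288.6 212.4]
 [346.4 220.9]
 [320.7 213.4]
 [295.1 220.9]]
```

View pics/c7.png

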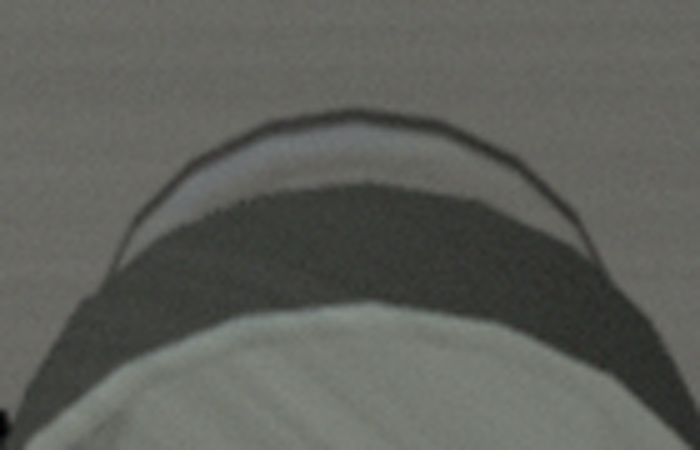

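Call:
move_arm:
  steps:
    - [[0.006,-0.0015,0.0002],0]
    - [[0.005,-0.0014,0],0]
    - [[0.001,0,0],0]
    - [[0,0,0],0]
    - [[0,0,0],0]

```text
time: 7.25
position: [0.6116, -0.0306, 0.1017]
tcp_rot: [-0.535, 0.462, 0.535, 0.462]
force: [-0.0, -0.8, -1.3]
finger_gap: 0.0657
```

```bash
python3 - <<'E'
from h import *
im=grab('wrist','w6');im=grab('wrist','w6b')
s=robot.get_state(); print(s['position'],s['force'])
for tag in ('w6','w6b'):
 im=load(tag); T=im['camera_from_world']; print(-T[:3,:3].T@T[:3,3])
 for z in (.129,.130,.131,.132): 
  c=unproj(im,[(322,305)],z)[0][:2]
  r=[circfit(im,c,z,.0305,(.85,1.15),sgn=s) for s in (1,-1)]
  print(z,[(x[0].round(4),round(x[1],5)) for x in r], ((r[0][0]+r[1][0])/2).round(4))
print(proj(im,[[.6095+r*np.cos(t+.147+np.pi),-.0303+r*np.sin(t+.147+np.pi),z] for r,z in [(.031,.08),(.031,.086),(.025,.086)] for t in (-.6,0,.6)]).round(1))
crop('w6',250,180,390,270,5,'c8')
E
```

```text
[ 0.61185878 -0.030446    0.10205289] [-0.31681579 -0.58309783 -1.4152997 ]
[ 0.52760145 -0.04258522  0.24351342]
0.129 [(array([ 0.6149, -0.0298,  0.0316]), np.float64(0.00023)), (array([ 0.6117, -0.0289,  0.0313]), np.float64(0.00134))] [ 0.6133 -0.0294  0.0314]
0.13 [(array([ 0.6141, -0.0299,  0.0313]), np.float64(0.00025)), (array([ 0.6138, -0.0295,  0.0332]), np.float64(0.00041))] [ 0.614  -0.0297  0.0323]
0.131 [(array([ 0.6134, -0.0301,  0.031 ]), np.float64(0.00018)), (array([ 0.6139, -0.03  ,  0.0335]), np.float64(0.00013))] [ 0.6136 -0.0301  0.0323]
0.132 [(array([ 0.6126, -0.0302,  0.0308]), np.float64(0.00022)), (array([ 0.6132, -0.0302,  0.0332]), np.float64(0.00017))] [ 0.6129 -0.0302  0.032 ]
[ 0.5277116  -0.04250535  0.24370518]
0.129 [(array([ 0.6153, -0.0297,  0.0316]), np.float64(0.0002)), (array([ 0.6123, -0.029 ,  0.0316]), np.float64(0.00147))] [ 0.6138 -0.0294  0.0316]
0.13 [(array([ 0.6145, -0.0299,  0.0314]), np.float64(0.00016)), (array([ 0.6149, -0.0298,  0.0338]), np.float64(0.00012))] [ 0.6147 -0.0298  0.0326]
0.131 [(array([ 0.6137, -0.03  ,  0.0311]), np.float64(0.00021)), (array([ 0.6143, -0.0299,  0.0336]), np.float64(0.00014))] [ 0.614  -0.0299  0.0323]
0.132 [(array([ 0.613 , -0.0301,  0.0308]), np.float64(0.00022)), (array([ 0.6135, -0.0301,  0.0333]), np.float64(0.00012))] [ 0.6132 -0.0301  0.0321]
[[354.8 204.4]
 [321.9 194.6]
 [288.9 204.3]
 [355.9 208.2]
 [321.9 198.2]
 [287.8 208.2]
 [349.1 217.2]
 [321.9 209.3]
 [294.7 217.2]]
```

View pics/c8.png

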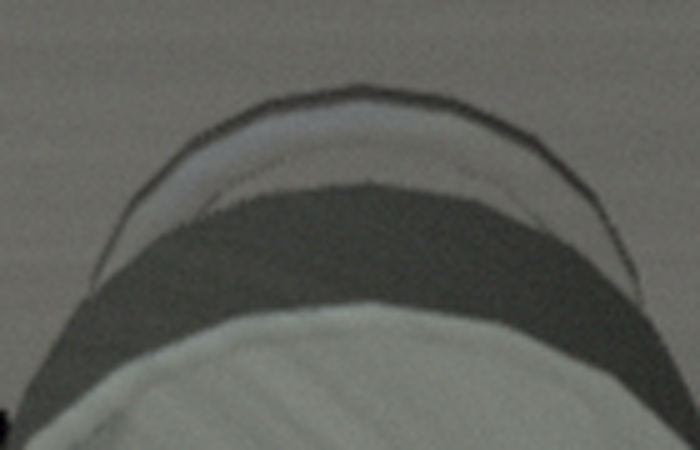

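```bash
python3 - <<'E'
from h import *
im=load('w6')
# model: bowl center (x,y), underside z0: fit inner rim r=.030 z0+.04, outer rim .033, wall-bottom edge .033 z0+.015, from pixel edges
g=cv2.GaussianBlur(cv2.cvtColor(im['pixels'],cv2.COLOR_RGB2GRAY),(0,0),.8).astype(np.float32)
a=np.linspace(-.9,.9,60)+.147+np.pi
from scipy.optimize import minimize
def samp(P):
    p=proj(im,P).astype(np.float32); return cv2.remap(g,p[:,0].reshape(-1,1),p[:,1].reshape(-1,1),cv2.INTER_LINEAR).mean()
def ring(c,r,z,A): return np.c_[c[0]+r*np.cos(A),c[1]+r*np.sin(A),np.full(len(A),z)]
full=np.linspace(0,2*np.pi,180)
def edge(c,r,z,A,d=.0005): return samp(ring(c,r+d,z,A))-samp(ring(c,r-d,z,A))
def f(q):
    c=q[:2]; z=q[2]
    # inner rim dark->bright (+) ; outer rim near side bright->dark (-); wall-bottom dark->light (+)
    return -(edge(c,.030,z+.04,full)-edge(c,.033,z+.04,a)+edge(c,.033,z+.015,a))
best=min((minimize(f,[.611+dx,-.0303,z],method='Nelder-Mead',options=dict(initial_simplex=[[.611+dx,-.0303,z],[.613+dx,-.0303,z],[.611+dx,-.029,z],[.611+dx,-.0303,z+.002]])) for dx in (-.002,0,.002) for z in (.091,.0935,.096)),key=lambda o:o.fun)
print('bowl',best.x.round(4),best.fun)
def fr(c): return -(edge(c,.025,.086,a[20:40])*0 -edge(c,.031,.080,a) +edge(c,.031,.086,a))
b=min((minimize(fr,[.6095+dx,-.03],method='Nelder-Mead',options=dict(initial_simplex=[[.6095+dx,-.03],[.6105+dx,-.03],[.6095+dx,-.029]])) for dx in (-.001,0,.001,.002)),key=lambda o:o.fun)
print('ring',b.x.round(4),b.fun)
E
```

```text
bowl [ 0.6124 -0.0303  0.0933] -105.96195220947266
ring [ 0.6123 -0.0296] -28.891128540039062
```

```bash
cat > fit.py <<'E'
from h import *
from scipy.optimize import minimize
def run(tag,z0,c0):
    im=load(tag)
    g=cv2.GaussianBlur(cv2.cvtColor(im['pixels'],cv2.COLOR_RGB2GRAY),(0,0),.8).astype(np.float32)
    def samp(P):
        p=proj(im,P).astype(np.float32); return cv2.remap(g,p[:,0].reshape(-1,1),p[:,1].reshape(-1,1),cv2.INTER_LINEAR).mean()
    def ring(c,r,z,A): return np.c_[c[0]+r*np.cos(A),c[1]+r*np.sin(A),np.full(len(A),z)]
    full=np.linspace(0,2*np.pi,180); a=np.linspace(-.9,.9,60)+.147+np.pi
    def edge(c,r,z,A,d=.0005): return samp(ring(c,r+d,z,A))-samp(ring(c,r-d,z,A))
    f=lambda q:-(edge(q,.030,q[2]+.04,full)-edge(q,.033,q[2]+.04,a)+edge(q,.033,q[2]+.015,a))
    x,y=c0
    o=min((minimize(f,[x,y,z],method='Nelder-Mead',options=dict(initial_simplex=[[x+dx,y,z],[x+dx+.002,y,z],[x+dx,y+.001,z],[x+dx,y,z+.002]])) for dx in (-.002,0,.002) for z in (z0-.002,z0,z0+.002)),key=lambda o:o.fun)
    fr=lambda c:-(edge(c,.031,.080,a)-edge(c,.031,.086,a))
    b=min((minimize(fr,[x,y],method='Nelder-Mead',options=dict(initial_simplex=[[.6095+dx,-.03],[.6105+dx,-.03],[.6095+dx,-.029]])) for dx in (-.001,0,.001,.002)),key=lambda o:o.fun)
    print(tag,'bowl',o.x.round(4),o.fun.round(1),'ring',b.x.round(4),b.fun.round(1))
if __name__=='__main__':
    run('w5',.1025,(.6066,-.0305)); run('w6',.0935,(.611,-.03)); run('w6b',.0935,(.611,-.03))
E
python3 fit.py
```

```text
w5 bowl [ 0.6073 -0.0304  0.1021] -104.2 ring [ 0.6106 -0.0301] -49.6
w6 bowl [ 0.6124 -0.0303  0.0933] -106.0 ring [ 0.6104 -0.0299] -54.0
w6b bowl [ 0.6125 -0.0302  0.0935] -106.4 ring [ 0.6103 -0.03  ] -53.5
```

Call:
move_arm:
  steps:
    - [[0.002,0.0014,0.0005],0]
    - [[0.002,0,0],0]
    - [[0,0,0],0]
    - [[0,0,0],0]
    - [[0,0,0],0]

```text
time: 7.77
position: [0.6102, -0.03, 0.0979]
tcp_rot: [0.535, -0.462, -0.535, -0.462]
force: [0.4, -0.3, -1.2]
finger_gap: 0.0653
```

```bash
python3 - <<'E'
from h import *
im=grab('wrist','w7');s=robot.get_state(); print(s['position'],s['force'],s['moment'])
from fit import run
run('w7',.0895,(.611,-.03))
E
```

```text
[ 0.61030612 -0.0299951   0.0979236 ] [ 0.47566412 -1.14868885 -1.09275232] [ 0.01508405 -0.01814866  0.05484884]
w7 bowl [ 0.611  -0.0297  0.0895] -105.5 ring [ 0.6103 -0.0299] -55.4
```

Call:
move_arm:
  steps:
    - [[0.002,0.0004,0],0]
    - [[0.002,0,0],0]
    - [[0.001,0,0],0]
    - [[0,0,0],0]
    - [[0,0,0],0]

```text
time: 8.23
position: [0.6097, -0.0301, 0.0926]
tcp_rot: [-0.535, 0.462, 0.535, 0.462]
force: [-0.1, 0.2, -1.0]
finger_gap: 0.0653
```

Call:
move_arm:
  steps:
    - [[0.0015,0,0],0]
    - [[0.0015,0,0],0]
    - [[0,0,0],0]
    - [[0,0,0],0]
    - [[0,0,0],0]

```text
time: 8.65
position: [0.6099, -0.0301, 0.0899]
tcp_rot: [-0.535, 0.462, 0.535, 0.462]
force: [0.5, 0.3, -0.8]
finger_gap: 0.066
```

Call:
move_arm:
  steps:
    - [[0.001,0,0],0]
    - [[0.0005,0,0],0]
    - [[0,0,0],0]
    - [[0,0,0],0]

```text
time: 8.98
position: [0.6098, -0.0301, 0.0883]
tcp_rot: [-0.535, 0.462, 0.535, 0.462]
force: [-0.3, -0.0, -1.5]
finger_gap: 0.0653
```

```bash
python3 - <<'E'
from h import *
im=grab('wrist','w8');s=robot.get_state(); print(s['position'],s['force'],s['moment'])
from fit import run
run('w8',.0805,(.611,-.03)); crop('w8',230,180,410,310,4,'c9')
E
```

```text
[ 0.60985645 -0.03010572  0.08836384] [-0.28643474 -0.36538855 -1.10022944] [-0.00019938  0.00932285 -0.03087671]
w8 bowl [ 0.6106 -0.0298  0.0799] -104.3 ring [ 0.6102 -0.03  ] -50.4
```

View pics/c9.png

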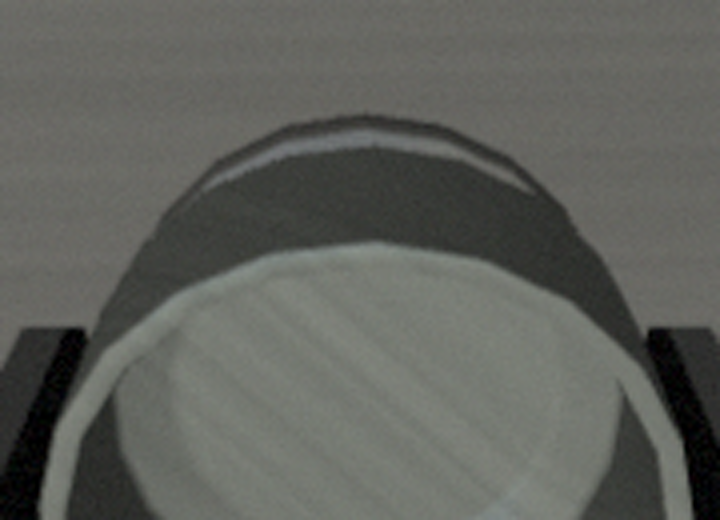

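Call:
move_arm:
  steps:
    - [[0.001,0,0],0]
    - [[0,0,0],0]
    - [[0,0,0],0]

```text
time: 9.28
position: [0.6098, -0.0301, 0.0873]
tcp_rot: [-0.535, 0.462, 0.535, 0.462]
force: [-0.3, 0.5, -1.3]
finger_gap: 0.0657
```

Call:
move_arm:
  steps:
    - [[0.001,0,0],0]
    - [[0,0,0],0]
    - [[0,0,0],0]

```text
time: 9.53
position: [0.61, -0.0301, 0.0866]
tcp_rot: [0.535, -0.462, -0.535, -0.462]
force: [-0.0, 0.7, 0.0]
finger_gap: 0.0655
```

Call:
move_arm:
  steps:
    - [[0,0,0],0]
    - [[0,0,0],0]
    - [[0,0,0],0]
    - [[0,0,0],0]
    - [[0,0,0],0]
    - [[0,0,0],0]
  jaw: 0

```text
time: 10.03
position: [0.6099, -0.0301, 0.0864]
tcp_rot: [0.535, -0.462, -0.535, -0.462]
force: [0.1, -0.6, -0.1]
finger_gap: 0.0856
```

```bash
python3 - <<'E'
from h import *
im=grab('wrist','w9');s=robot.get_state(); print(s['position'],s['force'],s['finger_gap'])
from fit import run
run('w9',.080,(.611,-.03)); 
E
```

```text
[ 0.60987186 -0.03013548  0.08640079] [-1.15844335  0.24066722  0.67561307] 0.08537074913368439
w9 bowl [ 0.6107 -0.0298  0.0783] -100.7 ring [ 0.6102 -0.0299] -45.5
```

View pics/w9.png

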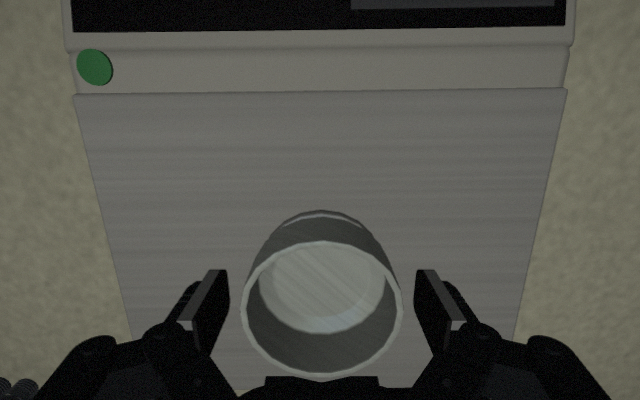

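Call:
move_arm:
  steps:
    - [[-0.01,0,0],0]
    - [[-0.03,0,0],0]
    - [[-0.04,0,0],0]
    - [[-0.034,0,0],0]
    - [[0,0.0237,-0.0235],0]
    - [[0,0.0237,-0.0235],0]
    - [[0,0.0237,-0.0235],0]
    - [[0,0.0237,-0.0235],0]
    - [[0,0,0],0]
    - [[0,0,0],0]
    - [[0,0,0],0]

```text
time: 11.0
position: [0.5303, -0.1369, 0.2012]
tcp_rot: [0.535, -0.462, -0.535, -0.463]
force: [-0.4, -0.1, 0.5]
finger_gap: 0.085
```

Call:
move_arm:
  steps:
    - [[0,0,0],0]
    - [[0,0,0],0]
    - [[0,0,0],0]
    - [[0,0,0],0]
    - [[0,0,0],0]
    - [[0,0,0],0]
  jaw: 1

```text
time: 11.5
position: [0.5299, -0.1366, 0.2002]
tcp_rot: [-0.535, 0.462, 0.535, 0.462]
force: [-0.1, -0.2, 0.6]
finger_gap: 0.0117
```

```bash
python3 - <<'E'
from h import *
im=grab('wrist','w10');s=robot.get_state(); print(s['position'],s['force'],s['finger_gap'])
print(proj(im,[[.4785,-.1441,.058]]), proj(im,[s['position']]))
E
```

```text
[ 0.529861   -0.13665692  0.2002587 ] [ 0.60549349  0.8581834  -0.94766057] 0.0050351502029092905
[[321.25321652 131.35065893]] [[320.56425418 271.70515346]]
```

View pics/w10.png

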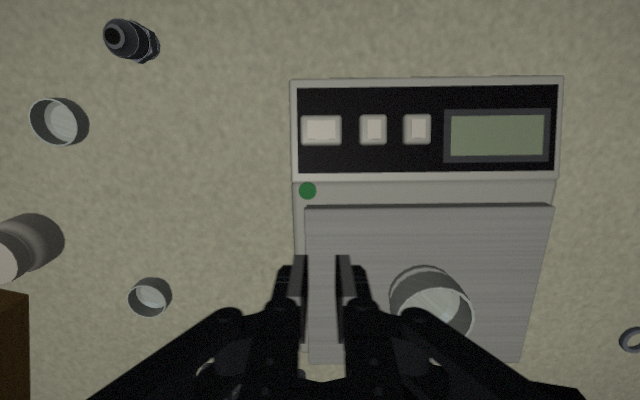

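Call:
move_arm:
  steps:
    - [[0,0.03,0],0]
    - [[0,0.0295,0],0]
    - [[0.04,0,0],0]
    - [[0.04,0,0],0]
    - [[0.035,0,0],0]
    - [[0.015,0,0],0]
    - [[0,0,0],0]
    - [[0,0,0],0]
    - [[0,0,0],0]
    - [[0,0,0],0]

```text
time: 12.38
position: [0.4729, -0.1463, 0.0723]
tcp_rot: [0.537, -0.462, -0.534, -0.463]
force: [0.6, -0.1, 1.0]
finger_gap: 0.0001
```

```bash
python3 - <<'E'
from h import *
print(unproj(load('w10'),[(321,129)],.058))
im=grab('wrist','w11');grab('scene','s11');s=robot.get_state(); print(s['position'],s['force'],s['finger_gap'])
crop('s11',220,160,360,260,5,'c11')
E
```

```text
[[ 0.47658365 -0.14460322  0.058     ]]
[ 0.47254592 -0.14622104  0.07217955] [ 0.25884679 -0.20155782 -0.53790799] 2.348118796720433e-05
```

View pics/w11.png

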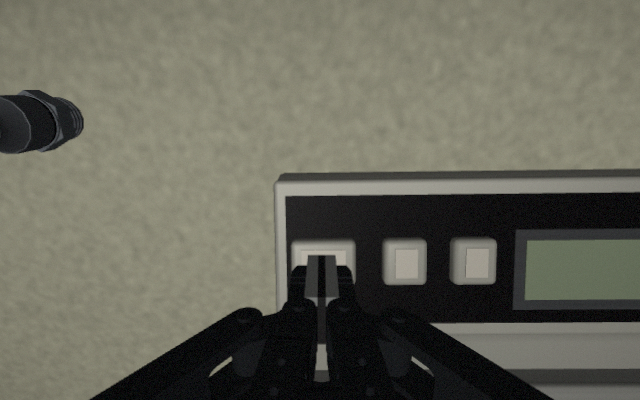

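View pics/c11.png

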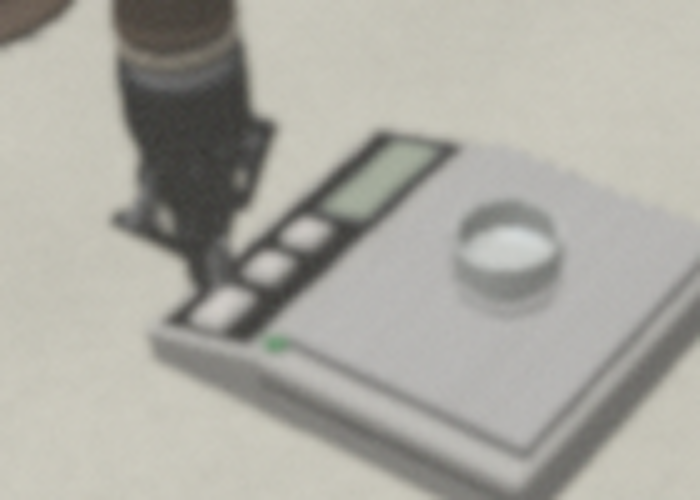

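Call:
move_arm:
  steps:
    - [[0.006,0,0],0]
    - [[0.004,0,0],0]
    - [[0,0,0],0]
    - [[0,0,0],0]
    - [[0,0,0],0]

```text
time: 12.9
position: [0.4707, -0.1455, 0.0602]
tcp_rot: [-0.535, 0.462, 0.535, 0.462]
force: [0.3, 0.7, 0.3]
finger_gap: -0.0
```

Call:
move_arm:
  steps:
    - [[0.001,0,0],0]
    - [[0.001,0,0],0]
    - [[0,0,0],0]
    - [[0,0,0],0]

```text
time: 13.23
position: [0.4709, -0.1456, 0.0584]
tcp_rot: [-0.535, 0.462, 0.535, 0.462]
force: [0.1, 0.2, -0.5]
finger_gap: 0.0004
```

Call:
move_arm:
  steps:
    - [[0.001,0,0],0]
    - [[0,0,0],0]
    - [[0,0,0],0]

```text
time: 13.48
position: [0.4711, -0.1456, 0.0576]
tcp_rot: [0.535, -0.462, -0.535, -0.462]
force: [-0.0, -0.1, 1.8]
finger_gap: 0.0
```

Call:
move_arm:
  steps:
    - [[0.001,0,0],0]
    - [[0,0,0],0]
    - [[0,0,0],0]

```text
time: 13.73
position: [0.4713, -0.1456, 0.0567]
tcp_rot: [0.535, -0.462, -0.535, -0.462]
force: [0.8, 1.6, 3.0]
finger_gap: -0.0
```

Call:
move_arm:
  steps:
    - [[0.001,0,0],0]
    - [[0,0,0],0]
    - [[0.001,0,0],0]
    - [[0,0,0],0]
    - [[0,0,0],0]

```text
time: 14.15
position: [0.4717, -0.1456, 0.0548]
tcp_rot: [0.536, -0.462, -0.535, -0.463]
force: [1.6, 1.3, 6.0]
finger_gap: 0.0001
```

Call:
move_arm:
  steps:
    - [[0.001,0,0],0]
    - [[0,0,0],0]
    - [[0,0,0],0]

```text
time: 14.4
position: [0.4719, -0.1456, 0.054]
tcp_rot: [0.536, -0.462, -0.535, -0.463]
force: [0.2, 2.9, 6.5]
finger_gap: -0.0003
```

Call:
move_arm:
  steps:
    - [[0.0007,0,0],0]
    - [[0,0,0],0]
    - [[0,0,0],0]

```text
time: 14.65
position: [0.4721, -0.1455, 0.0534]
tcp_rot: [0.536, -0.462, -0.535, -0.463]
force: [0.8, 2.4, 7.5]
finger_gap: 0.0001
```

Call:
move_arm:
  steps:
    - [[0.0007,0,0],0]
    - [[0,0,0],0]
    - [[0,0,0],0]

```text
time: 14.9
position: [0.4721, -0.1455, 0.053]
tcp_rot: [0.536, -0.462, -0.535, -0.463]
force: [0.6, 3.0, 9.1]
finger_gap: -0.0001
```

Call:
move_arm:
  steps:
    - [[0.0005,0,0],0]
    - [[0,0,0],0]
    - [[0,0,0],0]

```text
time: 15.15
position: [0.4722, -0.1456, 0.0529]
tcp_rot: [0.536, -0.462, -0.535, -0.463]
force: [-0.0, 3.2, 12.3]
finger_gap: -0.0001
```

Call:
move_arm:
  steps:
    - [[-0.0003,0,0],0]
    - [[0,0,0],0]
    - [[0,0,0],0]
    - [[0,0,0],0]
    - [[0,0,0],0]
    - [[0,0,0],0]
    - [[0,0,0],0]

```text
time: 15.73
position: [0.4722, -0.1456, 0.053]
tcp_rot: [0.536, -0.462, -0.534, -0.463]
force: [0.1, 2.9, 9.2]
finger_gap: 0.0001
```

```bash
python3 - <<'E'
from h import *
grab('wrist','w12');s=robot.get_state(); print(s['position'],s['force'],s['time'])
E
```

```text
[ 0.47216923 -0.14555302  0.05297698] [ 0.15390708  2.76034283 10.41737284] 15.7833
```

View pics/w12.png

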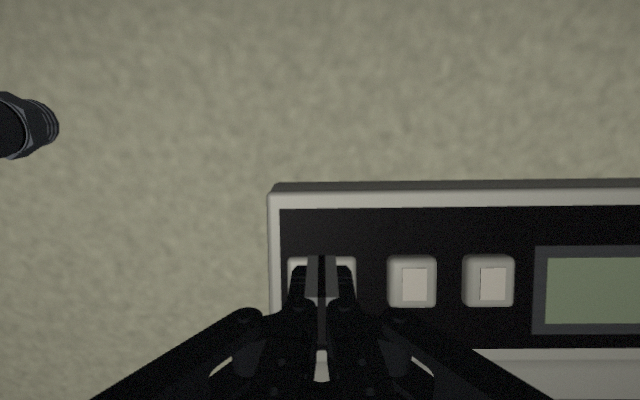

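Call:
move_arm:
  steps:
    - [[-0.003,0,0],0]
    - [[-0.012,0,0],0]
    - [[-0.04,0,0],0]
    - [[-0.04,0,0],0]
    - [[-0.04,0,0],0]
    - [[-0.012,0.004,-0.038],0]
    - [[0,0.004,-0.041],0]
    - [[0,0.004,-0.041],0]
    - [[0,0.004,-0.041],0]
    - [[0,0,0],0]
    - [[0,0,0],0]
    - [[0,0,0],0]

```text
time: 16.78
position: [0.4774, -0.3066, 0.1974]
tcp_rot: [-0.534, 0.462, 0.536, 0.462]
force: [-0.1, -0.7, -0.3]
finger_gap: 0.0
```

Call:
move_arm:
  steps:
    - [[0,0,0],0]
    - [[0,0,0],0]
    - [[0,0,0],0]
    - [[0,0,0],0]
    - [[0,0,0],0]
  jaw: 0

```text
time: 17.2
position: [0.4787, -0.3065, 0.1989]
tcp_rot: [0.536, -0.462, -0.535, -0.462]
force: [-0.3, -0.7, 1.1]
finger_gap: 0.0604
```

```bash
python3 - <<'E'
from h import *
im=grab('wrist','w13');s=robot.get_state(); print(s['position'],s['force'],s['joint_pos'])
print(proj(im,[[.4324,-.3172,.054],[.4324,-.3172,0]]))
E
```

```text
[ 0.47868268 -0.30664799  0.19893125] [-0.44618107  0.31308986 -0.60087996] [-6.46330445e-01  2.33534462e-01  1.79826292e+00 -1.72519691e-05
  1.10960267e+00 -2.36423857e+00]
[[316.85421702 136.28504465]
 [317.59640713 129.29418539]]
```

View pics/w13.png

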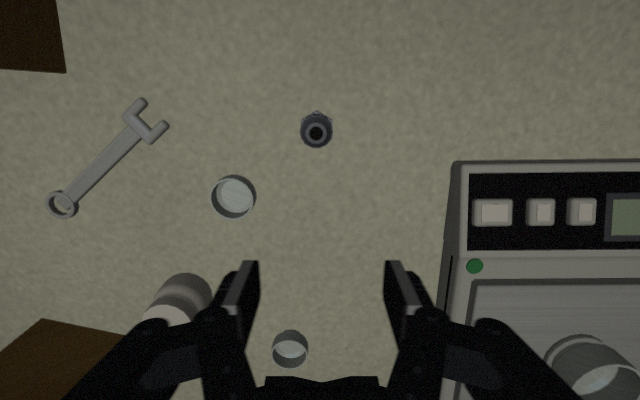

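```bash
python3 - <<'E'
from h import *
im=load('w13'); print(unproj(im,[(316,132)],.054)); crop('w13',285,95,345,165,8,'c13')
E
```

```text
[[ 0.42889329 -0.31845259  0.054     ]]
```

View pics/c13.png

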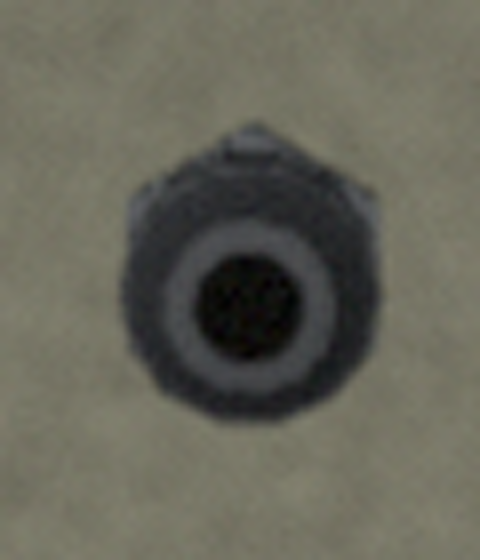

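Call:
move_arm:
  steps:
    - [[0,0.025,-0.0022],0]
    - [[0,0.0247,-0.0021],0]
    - [[0.04,0,0],0]
    - [[0.04,0,0],0]
    - [[0.03,0,0],0]
    - [[0.01,0,0],0]
    - [[0,0,0],0]
    - [[0,0,0],0]
    - [[0,0,0],0]

```text
time: 18.0
position: [0.4318, -0.3201, 0.0809]
tcp_rot: [0.537, -0.462, -0.534, -0.462]
force: [0.1, -0.3, -0.3]
finger_gap: 0.0854
```

```bash
python3 - <<'E'
from h import *
im=grab('wrist','w14');s=robot.get_state(); print(s['position'],s['force'],s['finger_gap'])
E
```

```text
[ 0.4319379  -0.32022928  0.08123911] [-0.19584582 -0.40410477 -0.12993956] 0.08523170583893992
```

View pics/w14.png

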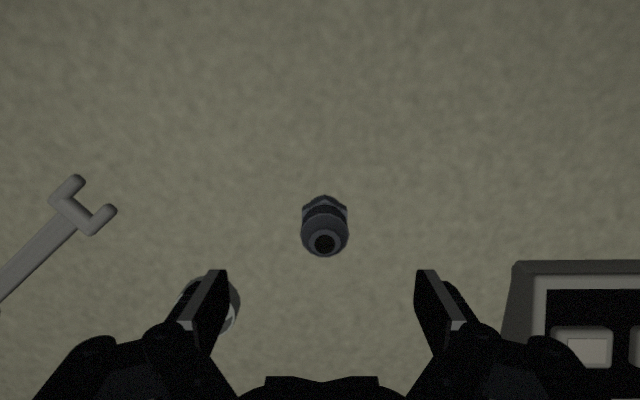

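```bash
python3 - <<'E'
from h import *
im=load('w14'); print(unproj(im,[(324,243)],.054))
E
```

```text
[[ 0.42896833 -0.31874685  0.054     ]]
```

Call:
move_arm:
  steps:
    - [[0.02,0.001,0],0]
    - [[0.02,0,0],0]
    - [[0.009,0,0],0]
    - [[0,0,0],0]
    - [[0,0,0],0]
    - [[0,0,0],0]

```text
time: 18.55
position: [0.4301, -0.3198, 0.0312]
tcp_rot: [0.536, -0.462, -0.534, -0.462]
force: [-0.3, 0.7, 0.1]
finger_gap: 0.0856
```

Call:
move_arm:
  steps:
    - [[0,0.001,0],0]
    - [[0,0,0],0]
    - [[0,0,0],0]
    - [[0,0,0],0]
    - [[0,0,0],0]
    - [[0,0,0],0]
    - [[0,0,0],0]
    - [[0,0,0],0]
    - [[0,0,0],0]
    - [[0,0,0],0]
  jaw: 1
  grip_force: 25

```text
time: 19.38
position: [0.4282, -0.3191, 0.0302]
tcp_rot: [0.535, -0.462, -0.535, -0.462]
force: [-0.7, -0.3, 5.1]
finger_gap: 0.0288
```

```bash
python3 - <<'E'
from h import *
im=grab('wrist','w15');s=robot.get_state(); print(s['position'],s['force'],s['finger_gap'])
E
```

```text
[ 0.42824546 -0.31914824  0.03017884] [-0.41170208  1.66687132  6.61094733] 0.028633816358207737
```

View pics/w15.png

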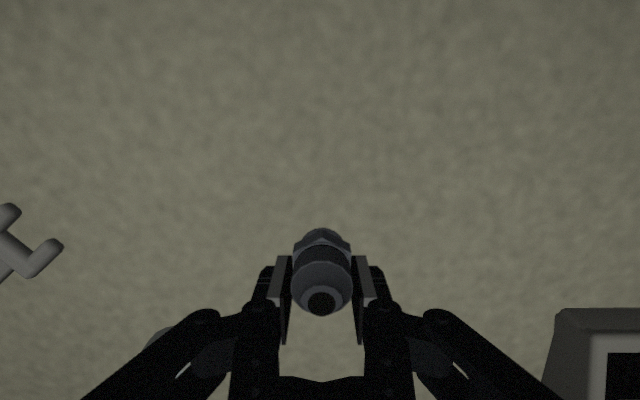

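Call:
move_arm:
  steps:
    - [[-0.01,0,0],0]
    - [[-0.03,0,0],0]
    - [[-0.04,0,0],0]
    - [[-0.04,0,0],0]
    - [[-0.03,0,0],0]
    - [[0,0,0],0]
    - [[0,0,0],0]

```text
time: 20.02
position: [0.4294, -0.3202, 0.1826]
tcp_rot: [0.537, -0.462, -0.533, -0.462]
force: [0.2, 0.0, -0.2]
finger_gap: 0.0289
```

```bash
python3 - <<'E'
from h import *
im=grab('wrist','w16');s=robot.get_state(); print(s['position'],s['force'],s['finger_gap'])
E
```

```text
[ 0.42799399 -0.31899945  0.18033282] [ 0.1828819   1.25921079 -0.65612842] 0.028625882508072943
```

View pics/w16.png

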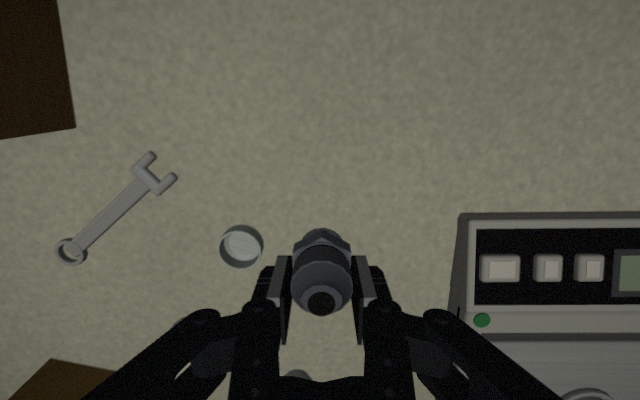

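Call:
move_arm:
  steps:
    - [[-0.02,0,0],0]
    - [[0,-0.0246,0.0288],0]
    - [[0,-0.0246,0.0288],0]
    - [[0,-0.0246,0.0288],0]
    - [[0,-0.0246,0.0288],0]
    - [[0,-0.0246,0.0288],0]
    - [[0,-0.0246,0.0288],0]
    - [[0,-0.0246,0.0288],0]
    - [[0,-0.0246,0.0288],0]
    - [[0,-0.0246,0.0288],0]
    - [[0,0,0],0]
    - [[0,0,0],0]

```text
time: 21.07
position: [0.6082, -0.0282, 0.1968]
tcp_rot: [-0.535, 0.462, 0.538, 0.46]
force: [-0.5, -0.6, 0.4]
finger_gap: 0.0284
```

Call:
move_arm:
  steps:
    - [[0.02,0,0],0]
    - [[0.01,0,0],0]
    - [[0,0,0],0]
    - [[0,0,0],0]
    - [[0,0,0],0]

```text
time: 21.48
position: [0.6088, -0.0312, 0.1696]
tcp_rot: [-0.535, 0.463, 0.535, 0.462]
force: [0.2, -0.4, -0.4]
finger_gap: 0.0285
```

```bash
python3 - <<'E'
from h import *
im=grab('wrist','w17');s=robot.get_state(); print(s['position'],s['force'],s['finger_gap'])
print(proj(im,[[.6104,-.03,.12],[.6104,-.03,.092]]))
grab('scene','s17'); crop('s17',270,150,370,250,6,'c17')
E
```

```text
[ 0.60937857 -0.03110801  0.17027201] [1.2463923 0.8737278 0.1512574] 0.02888403768089025
[[322.43867767 233.59609501]
 [322.34933149 217.57667266]]
```

View pics/w17.png

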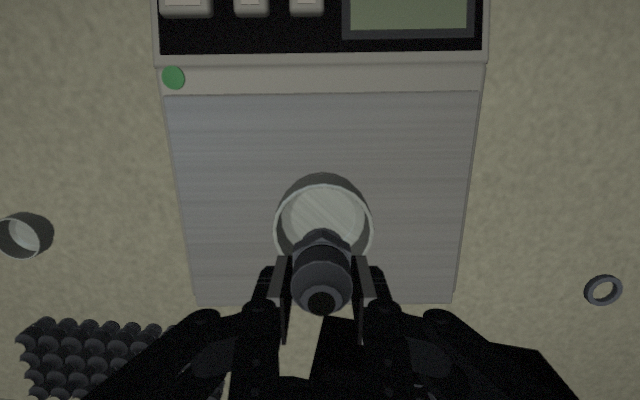

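View pics/c17.png

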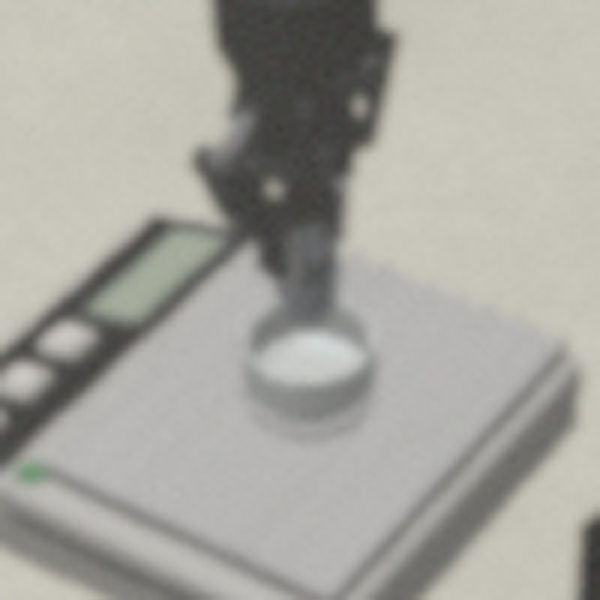

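Call:
move_arm:
  steps:
    - [[0.015,-0.001,0.001],0]
    - [[0.015,0,0],0]
    - [[0.008,0,0],0]
    - [[0.002,0,0],0]
    - [[0,0,0],0]
    - [[0,0,0],0]
    - [[0,0,0],0]

```text
time: 22.17
position: [0.611, -0.0293, 0.1309]
tcp_rot: [0.536, -0.462, -0.535, -0.463]
force: [0.1, 0.7, -0.5]
finger_gap: 0.0286
```

```bash
python3 - <<'E'
from h import *
im=grab('wrist','w18');s=robot.get_state(); print(s['position'],s['force'],s['finger_gap'])
E
```

```text
[ 0.6109738  -0.02928405  0.13090413] [-0.36224169  0.09369104 -0.4338994 ] 0.028775748910682207
```

View pics/w18.png

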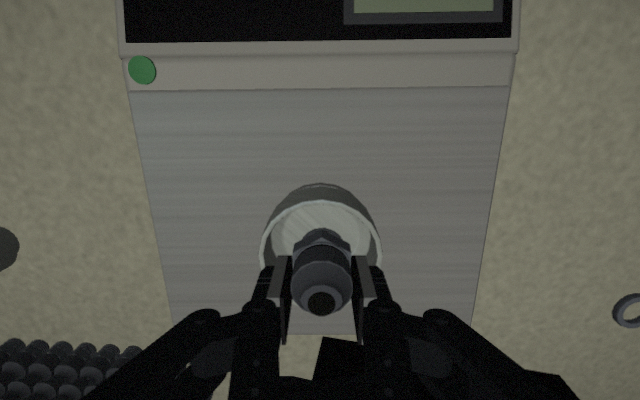

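Call:
move_arm:
  steps:
    - [[0.002,0,0],0]
    - [[0.002,0,0],0]
    - [[0.001,0,0],0]
    - [[0,0,0],0]
    - [[0,0,0],0]

```text
time: 22.63
position: [0.61, -0.0291, 0.1246]
tcp_rot: [-0.535, 0.462, 0.535, 0.462]
force: [0.1, 0.4, -0.9]
finger_gap: 0.0288
```

Call:
move_arm:
  steps:
    - [[0.001,0,0],0]
    - [[0,0,0],0]
    - [[0,0,0],0]

```text
time: 22.88
position: [0.6101, -0.0292, 0.1237]
tcp_rot: [-0.535, 0.462, 0.535, 0.462]
force: [-0.1, 0.1, -1.1]
finger_gap: 0.0286
```

Call:
move_arm:
  steps:
    - [[0.001,0,0],0]
    - [[0,0,0],0]
    - [[0,0,0],0]

```text
time: 23.13
position: [0.61, -0.0291, 0.1227]
tcp_rot: [-0.535, 0.462, 0.535, 0.462]
force: [-0.0, -0.3, -0.7]
finger_gap: 0.0289
```

Call:
move_arm:
  steps:
    - [[0.0007,0,0],0]
    - [[0,0,0],0]
    - [[0,0,0],0]

```text
time: 23.38
position: [0.6103, -0.0291, 0.1222]
tcp_rot: [0.535, -0.462, -0.535, -0.462]
force: [-0.7, -0.6, 0.7]
finger_gap: 0.029
```

Call:
move_arm:
  steps:
    - [[0,0,0],0]
    - [[0,0,0],0]
    - [[0,0,0],0]
    - [[0,0,0],0]
    - [[0,0,0],0]
    - [[0,0,0],0]
    - [[0,0,0],0]
    - [[0,0,0],0]
    - [[0,0,0],0]
    - [[0,0,0],0]
  jaw: 0

```text
time: 24.22
position: [0.6101, -0.0292, 0.1221]
tcp_rot: [0.535, -0.462, -0.535, -0.462]
force: [-0.4, -0.3, 0.5]
finger_gap: 0.0856
```

Call:
move_arm:
  steps:
    - [[-0.005,0,0],0]
    - [[-0.015,0,0],0]
    - [[-0.03,0,0],0]
    - [[-0.04,0,0],0]
    - [[-0.04,0,0],0]
    - [[0,0,0],0]
    - [[0,0,0],0]
    - [[0,0,0],0]

```text
time: 24.88
position: [0.61, -0.0291, 0.2525]
tcp_rot: [0.535, -0.462, -0.535, -0.462]
force: [-0.6, -0.4, -0.3]
finger_gap: 0.0856
```

```bash
python3 - <<'E'
from h import *
im=grab('wrist','w19');s=robot.get_state(); print(s['position'],s['force'],s['finger_gap'])
grab('scene','s19'); crop('s19',270,150,370,250,6,'c19')
crop('w19',220,100,420,300,4,'c19w')
print(proj(im,[[.6104,-.03,.12],[.6104,-.03,.146]]))
c=(.6104,-.03)
for z in (.118,.12,.122,.126): print(z,[circfit(im,c,z,.0305,(.85,1.15),sgn=s) for s in (1,-1)])
E
```

```text
[ 0.60913525 -0.02904874  0.25099245] [-0.11983794 -0.19239913 -0.57735168] 0.0856950159353253
[[320.1348527  192.97969521]
 [319.98624945 202.57596596]]
0.118 [(array([ 0.60633127, -0.03036676,  0.03228366]), np.float64(0.0008236842913162921)), (array([ 0.60995016, -0.03009693,  0.03236897]), np.float64(0.00035503274481132885))]
0.12 [(array([ 0.60570738, -0.03048265,  0.0320447 ]), np.float64(0.0008229390118040282)), (array([ 0.60930491, -0.03020329,  0.03216221]), np.float64(0.0003083166267569999))]
0.122 [(array([ 0.60511421, -0.03046094,  0.03177617]), np.float64(0.0008154951739741435)), (array([ 0.60869104, -0.03028354,  0.03190231]), np.float64(0.00034400553525952213))]
0.126 [(array([ 0.60395437, -0.03066855,  0.03132249]), np.float64(0.0008589824910264707)), (array([ 0.60750338, -0.030406  ,  0.03147673]), np.float64(0.00027653790568140345))]
```

View pics/c19w.png

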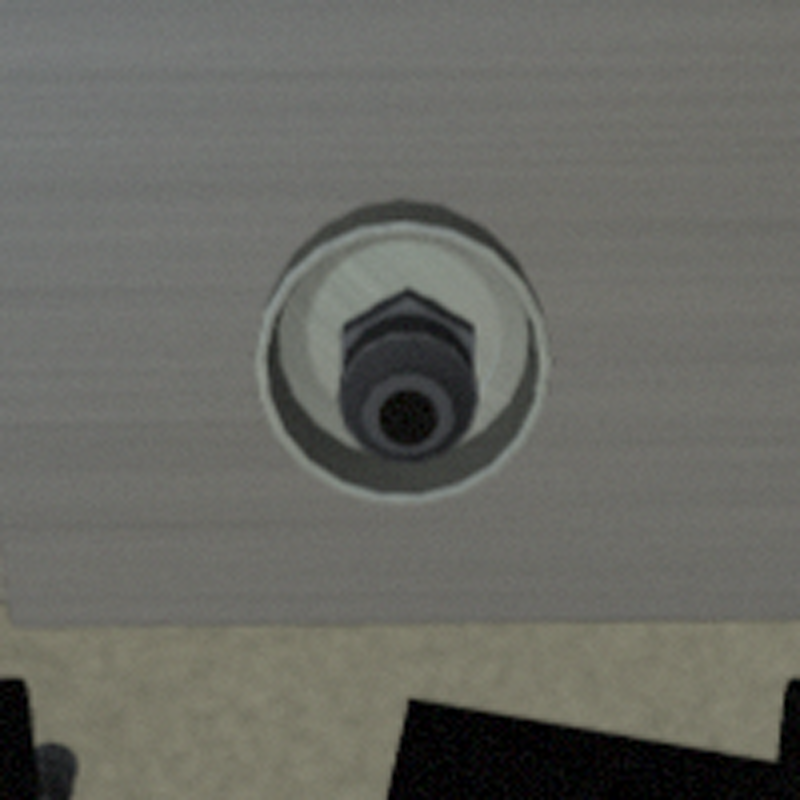

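View pics/s19.png

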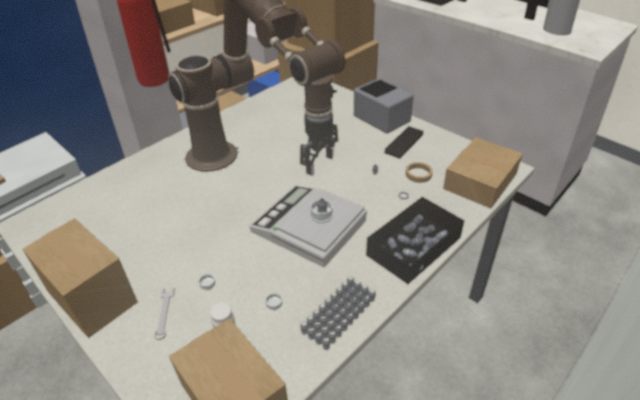

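View pics/c19.png

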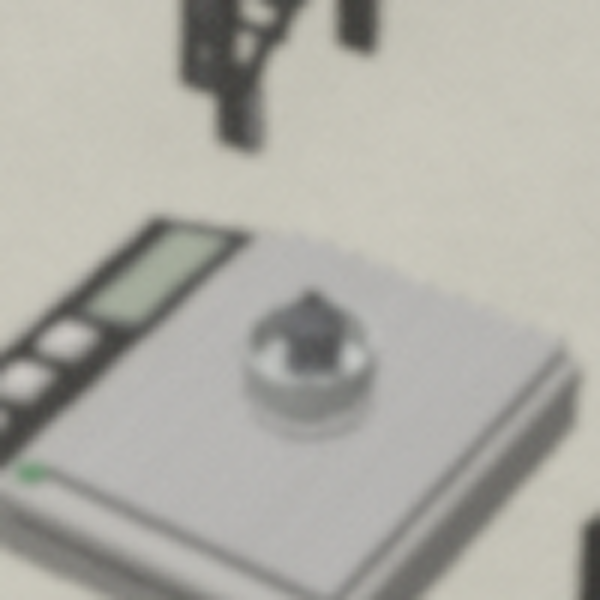

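The wrist view shows the gland upright in the bowl: its hole is at about (322,204), inside the rim centred at about (321,191). In the scene view the bowl sits level in the ring and the other items look unmoved. The arm is clear of everything, so I'm handing in.

```bash
python3 - <<'E'
from h import *
s=robot.get_state(); print(s['time'],s['force']); print(sign_off())
E
```

```text
24.9833 [-0.37902306  0.26275489  0.44575527]
the job is handed in; nothing more can be done
None
```

I carried out the three steps in the order asked and handed the job in at 25 s of the 72 s allowed.

- **Bowl:** I lowered the largest bowl into the ring (found at about x 0.610, y −0.030 m) until it just touched, at under 1 N, and let go. Its underside measured between 78 and 80 mm in the wrist picture, against 80 mm when seated.
- **Tare key:** I pressed it until it hit the bottom stop. The force peaked at about 12–13 N, under the 20 N limit. I held it at the bottom for about 1 s with only the empty bowl on the scale, then released it. The two neighbouring keys stayed up.
- **Gland:** I set the large gland into the bowl at under 1 N.

The last pictures show the gland upright in the bowl, the bowl level in the ring, and the gripper empty and clear about 13 cm above. Everything else on the bench appears to be where it was; I judged this by eye, without measuring each item.

- **Where checks disagreed:** the top and wrist cameras differed by about 3 mm on both the bowl and the gland. I relied mainly on the close wrist view and the touch forces.
- **Weak final check:** the last rim fit was poor because the gland was in the way, so whether the bowl stayed seated at the end is judged by eye.

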